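Hold a spring clip open over the edge of a bench card

ROBOT

A 6-joint arm with a two-finger parallel gripper is mounted at the origin on a cart in front of the work surface, level with it; the furniture and walls round the work are solid. World frame = base frame: x ahead of the robot, y to its left, z up, the work surface at z = 0. Lengths are in m, angles in rad, forces in N, time in s.
With the tool pointing down it reaches from about 0.35 to 0.975 m from the base axis. Payload 7.1 kg.
Tool frame: the origin (TCP) lies between the finger pads; the fingertips stand 22 mm ahead of it and the grasp point (between the pads) lies 3 mm ahead of it; z points along the fingers, y is the line along which they close (so a half turn about z gives the same grasp; the last joint's range is limited). The gripper opens to 88 mm and grips with 3 to 60 N. Pads are 20 mm wide; open, the fingers measure 115 mm over their backs; the gripper's body (75 mm by 178 mm) begins 61 mm behind the grasp point.
Start: joints at [-1.287, 0.423, 1.63, -0, 1.089, -0.019], TCP at [0.186, -0.597, 0.245] pointing down, gripper open.
Joint ranges: [-3, 3], [-0.9, 2.11], [0.09, 2.58], [-1.31, 4.45], [0.11, 2.69], [-2.54, 2.54]. Speed limits (rad/s): [2.39, 2.39, 3.01, 3.14, 3.14, 3.14].

INTERFACE

Orientations are given as a unit quaternion [x, y, z, w].
In Python, from workcell import sensors, read_camera, camera_params, close_job gives the robot as it stands.
- The arm moves only by the tool arm_command, never from a script. Its argument "steps" is one flat list of numbers, 7 for each row, row after row: the shift along the tool's x, y, z in units of 0.12 m (1.0 is 0.12 m), then the turn, a rotation vector about the tool's x, y, z in units of 180 degrees (1.0 is 180 degrees), then the opening, from -1 (shut) to 1 (fully open). In form: [dx, dy, dz, rx, ry, rz, claw, dx, dy, dz, rx, ry, rz, claw, ...]. A call has 1 to 20 rows; each row is the pose to reach, as a shift and turn from the pose commanded when the call began, along the tool's axes at that moment, turning the shorter way round; what a row does not reach only later rows make up. A row lasts 1/8 s, in which the tool goes at most 62.5 mm and 10.7 degrees, less where a joint would pass 70% of its speed; a pose out of reach is approached as far as the arm can. A call with a number of a shift or a turn outside -1 to 1 is refused whole. A call with a gripper value outside its range is refused whole. The fingers move at their own pace and stop on an object; the grip force is fixed at half the most. Time passes only in rows, so rows that repeat a pose let the fingers close. It gives the time, the measured TCP pose, the force, the opening and the grip force at its end, in the units of the state.
- sensors.get_obs(): the state, without advancing time (a new reading comes with each control period).
- read_camera(name): name is "scene" or "top" or "wrist"; returns (picture, depth): 420x560x3 uint8, red, green, blue; 420x560 float32, m along the optical axis (not along the pixel's ray), 0 where there is no reading.
- camera_params(name): a dict with "fx", "fy", "cx", "cy" (pixels), "dist_coeffs" ([k1, k2, p1, p2, k3] as OpenCV has them; the pictures are not rectified), "view" (4x4, takes a point from world to camera coordinates). Camera axes: x right, y down, z forward; pixel columns grow to the right and rows downward; lengths in m; the calibration is good to about 2 mm. A picture is of the moment at which its call begins: read the wrist's pose just before it. camera_params takes no time and is no camera call; for the wrist camera it gives the pose at the moment of the call.
- close_job(): hands the job in; it is judged then, once.
The state is a dict: "t": time; "joint_pos": joint angles; "dq": joint speeds; "joint_torque": joint torques, N m; "tool_pos": TCP position; "eef_rot": TCP orientation; "force": force on the tool from outside, world axes, zero at the start; "wrist_torque": the same for the moment, N m; "finger_gap": opening from 0.0 (shut) to 1.0 (fully open); "finger_force": force on a finger pad.
Only numpy, scipy, OpenCV 4.12 (cv2) and the standard library are available. Lean on these libraries where they do the work, as an engineer would, in place of code of your own. Each camera call takes 0.05 s, during which the arm holds its last target. There are 200 camera calls.

TASK

Take the steel spring clip off its storage rail by squeezing its handles, turn it so that its broad jaw will be behind the card (the side away from the robot), and bring it down over the middle of the standing card's top edge, so that a colleague can slip a sheet in. Finish still holding it there: clip upright, handles squeezed fully, jaws gaping on both sides of the card with their tips well below the edge (about two centimetres), nothing of the clip touching the card. Do not strike the card hard with the clip, and leave the dish, cup and timer alone.

Things in the scene. Friction and masses are not known exactly. Their poses are not given: they have to be found in the camera images.
- clip_center (a point): Centre of the loose steel spring clip (80 g), on its pivot pin (8 mm diameter, 30 mm long, along the clip's y). Clip z points up to the handles, -z down the jaws, +x to the broad jaw's side. At the start it stands upright, shut on the rail's strip, its pin resting on the strip (66 mm above the bench), within 25 mm of the strip's middle.
- clip: The whole clip; origin and axes as clip_center. Two handle plates, 24 mm wide (y), 2.4 mm thick, rise from the pin. Shut, they lean apart: tops 41 mm above the pin, 46 mm over the outsides along x. Squeezed fully along x, against stops, they stand parallel: tops 46 mm above the pin, 17 mm over the outsides. At the tops it takes about 3 N to begin, 8 N to hold fully squeezed.
- broad_jaw (a point): Middle of the broad jaw, 30 mm below the pin on the clip's +x side. Both jaws are flat steel plates reaching 44 mm below the pin: the broad one 56 mm wide (along y), the narrow one (-x side) 24 mm wide. Squeezing the handles swings both jaws outward equally.
- clip_broad (a joint): How far each half of the clip has turned open, rad: 0 shut (4 mm between the jaws), 0.32 fully squeezed (about 31 mm between the jaw tips, 16 mm between the jaws at 20 mm below the pin).
- rail_top (a point): Middle of the top edge of the fixed storage rail: an upright strip 4 mm thick (along its x), 110 mm long (along its y), top 62 mm above the bench, on a base 60 x 120 x 12 mm.
- card_edge (a point): Middle of the top edge of the fixed standing card, 130 mm above the bench. The stiff white card is 4 mm thick (along its x), 140 mm wide (along its y), on a base 70 x 150 x 14 mm. Its x axis is level and points from the front face, which has ruled lines and looks to the robot, to the back, away from the robot.
- dish: Bystander: petri dish with lid, 90 mm across, 15 mm high, origin under its centre.
- cup: Bystander: specimen cup with red screw lid, 65 mm across, 67 mm high, origin under its centre.
- timer: Bystander: small standing white bench timer, 36 x 68 x 64 mm, origin under its centre.
- card_stand: The fixed card with its stand; origin under the centre of the base, on the bench, axes as card_edge.

How it is judged:
On the way:
1. the clip is lifted clear off the rail, in the fingers (distance between clip_center and rail_top above 0.07 m and contact force between the fingers and clip above 1 N), for 0.1 s.
At the end, for the whole second after the job is handed in: Fingers still squeeze the clip (over 2 N), open over 0.22 rad, upright and square to the card within 15 degrees, broad jaw behind the card; pin 4 to 34 mm above the card's edge, within 10 mm of its plane and 20 mm of its middle; at rest, not touching the card (under 0.3 N) (value of joint clip_broad above 0.22 rad and contact force between the fingers and clip above 2 N and contact force between clip and card_stand below 0.3 N and x of clip_center in the frame of card_edge between -0.01 and 0.01 m and y of clip_center in the frame of card_edge between -0.02 and 0.02 m and z of clip_center in the frame of card_edge between 0.004 and 0.034 m and x of broad_jaw in the frame of card_edge above 0.002 m and z of broad_jaw in the frame of card_edge below 0 m and angle between the x axis of clip_center and the x axis of card_edge, either way round below 0.26 rad and angle between clip_center's own z axis and vertical below 0.26 rad and linear speed of clip below 0.02 m/s); the arm keeps its last pose, push and grip.
It fails at once if the clip strikes or presses the card with over 15 N (contact force between clip and card_stand above 15 N).
It fails at once if the dish is moved by over 20 mm (distance of dish from where it was at the start of the episode above 0.02 m).
It fails at once if the cup is moved by over 20 mm (distance of cup from where it was at the start of the episode above 0.02 m).
It fails at once if the timer is moved by over 20 mm (distance of timer from where it was at the start of the episode above 0.02 m).
It also fails if it takes over 35 s, if anything falls off the work surface, if the arm or the gripper's body presses on something with over 40 N, if the wrist force passes 120 N, or if a joint passes its speed limit or range.

## Working session

There is one attempt and no reset: what is moved stays moved. The work goes in short steps, Python scripts to look and compute and a tool call to move; the robot and the scene stay as the last step left them, time stands still between calls to the robot, and variables do not carry over. Pictures are saved under pics/ and viewed, at most 10 in all, crops included, and the job is handed in when it is done.

Besides the shell and the picture viewer there is one more tool, called after ">>>" as name(argument=value, ...) on one line, values as JSON. arm_command: Moves the arm, as the interface text tells. Shifts and turns lie within -1 to 1; 1 stands for 0.12 m of shift or 180 degrees of turn. Its arguments: {"type":"object","properties":{"steps":{"type":"array"}},"required":["steps"]}

```bash
mkdir -p pics; cat > h.py <<'E'
import numpy as np, cv2
from workcell import sensors, read_camera, camera_params, close_job
def pts(name, save=None):
    p=camera_params(name); im,d=read_camera(name)
    if save: cv2.imwrite(save,im[:,:,::-1])
    h,w=d.shape; u,v=np.meshgrid(np.arange(w),np.arange(h))
    K=np.array([[p['fx'],0,p['cx']],[0,p['fy'],p['cy']],[0,0,1.]])
    n=cv2.undistortPoints(np.stack([u,v],-1).reshape(-1,1,2).astype(np.float64),K,np.array(p['dist_coeffs'],float)).reshape(h,w,2)
    c=np.concatenate([n*d[...,None],d[...,None]],-1)
    V=np.array(p['view']); W=(c-V[:3,3])@V[:3,:3]
    W[d==0]=np.nan
    return im,d,W
E
python3 - <<'E'
from h import *
for n in ['scene','top','wrist']:
    im,d,W=pts(n,f'pics/{n}0.png'); np.savez(f'{n}0.npz',im=im,d=d,W=W)
    print(n,np.linalg.inv(np.array(camera_params(n)['view']))[:3].round(3).tolist(), (d>0).mean())
s=sensors.get_obs(); print(s)
E
```

```text
scene [[-0.702, -0.457, 0.546, -0.046], [-0.712, 0.466, -0.526, 0.607], [-0.014, -0.757, -0.653, 0.776]] 0.9961309523809524
top [[0.006, -1.0, 0.025, 0.48], [-1.0, -0.007, -0.015, 0.049], [0.016, -0.024, -1.0, 1.084]] 0.9958843537414966
wrist [[0.299, -0.912, -0.282, 0.263], [-0.954, -0.286, -0.087, -0.572], [-0.001, 0.295, -0.956, 0.384]] 0.9960586734693877
{'t': 0.15, 'joint_pos': array([-1.28701582e+00,  4.23683341e-01,  1.63045918e+00, -3.59516858e-05,
        1.08861123e+00, -1.90059618e-02]), 'dq': array([-0.00088618, -0.00190194, -0.00287943, -0.00026522,  0.00048459,
        0.0013894 ]), 'joint_torque': array([-1.85105098e-03, -5.44983995e+01, -2.73919559e+01,  6.43931818e-02,
        2.04601593e-02, -6.53687766e-05]), 'tool_pos': array([ 0.18626783, -0.59619564,  0.24409071]), 'eef_rot': array([ 9.88560491e-01,  1.50823800e-01, -9.24151783e-05, -5.73367652e-04]), 'force': array([-0.23444615, -0.83285839, -0.12898065]), 'wrist_torque': array([-0.0622026 ,  0.02860523,  0.00435126]), 'finger_force': 0.0, 'finger_gap': 1.0016777680623816}
```

View pics/scene0.png

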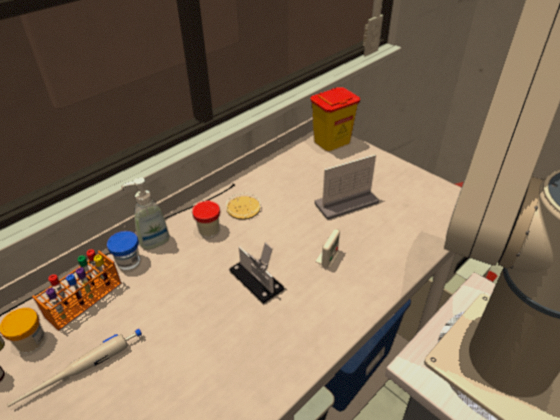

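View pics/top0.png

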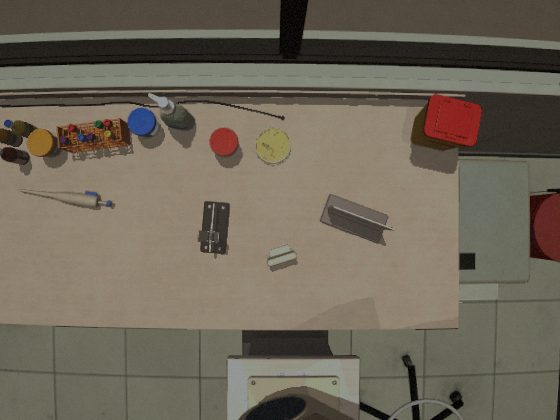

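The scene view shows the rail with the clip at about (257,272), the card at (350,185) and the timer at (328,248). In the top view the rail is at (214,227), the clip near (209,237), the card at (357,217) and the timer at (281,257). I'll measure from the depth.

```bash
python3 - <<'E'
from h import *
T=np.load('top0.npz'); S=np.load('scene0.npz')
def crop(D,u0,u1,v0,v1): return D['W'][v0:v1,u0:u1].reshape(-1,3), D['im'][v0:v1,u0:u1].reshape(-1,3)
def rect(P):
    r=cv2.minAreaRect((P[:,:2]*1000).astype(np.float32)); return np.round(r[0],1),np.round(r[1],1),round(r[2],1), len(P)
for nm,D,box,bx in [('top',T,(195,240,190,265),(310,400,185,250)),('scene',S,(220,295,235,305),(305,390,145,220))]:
    P,c=crop(D,*box); z=P[:,2]
    for a,b in [(.007,.02),(.045,.056),(.056,.064),(.064,.09),(.09,.12)]:
        m=(z>a)&(z<b); 
        if m.sum()>3: print(nm,'rail',a,b,rect(P[m]),P[m].mean(0).round(4))
    P,c=crop(D,*bx); z=P[:,2]
    for a,b in [(.009,.02),(.05,.1),(.1,.12),(.122,.14)]:
        m=(z>a)&(z<b)
        if m.sum()>3: print(nm,'card',a,b,rect(P[m]),z[m].max())
    for k,b in [('bench',(250,330,160,180))]:
        pass
P,c=crop(T,260,305,240,272);m=P[:,2]>.04;print('timer',rect(P[m]),P[m][:,2].max())
P,c=crop(T,208,242,125,160);m=P[:,2]>.05;print('cup',rect(P[m]))
P,c=crop(T,250,295,125,170);m=P[:,2]>.008;print('dish',rect(P[m]))
P,c=crop(T,230,330,180,235);print('benchz top',np.nanmedian(P[:,2]))
P,c=crop(S,180,230,280,330);print('benchz scene',np.nanmedian(P[:,2]))
a=S['im'][225:315,210:305];b=T['im'][185:270,180:250]
a=cv2.resize(a,None,fx=5,fy=5,interpolation=2)[:,:,::-1]
cv2.imwrite('pics/rs.png',a);
E
```

```text
top rail 0.007 0.02 (array([450.4, 190.3]), array([ 60.5, 144.4]), 85.6, 951) [0.4657 0.1863 0.0119]
top rail 0.045 0.056 (array([461.8, 189.8]), array([  8.9, 106.9]), 87.0, 28) [0.4626 0.1886 0.0506]
top rail 0.056 0.064 (array([463.1, 187.9]), array([  7.5, 107.9]), 85.8, 75) [0.4674 0.1885 0.0611]
top rail 0.064 0.09 (array([463.1, 189.1]), array([ 29.9, 102.7]), 82.8, 143) [0.4446 0.1932 0.0741]
top rail 0.09 0.12 (array([443.3, 191.2]), array([45.6, 22.1]), 87.6, 84) [0.4434 0.1951 0.1005]
top card 0.009 0.02 (array([ 485.7, -138.8]), array([149. ,  70.4]), 69.6, 1385) 0.019971979854618106
top card 0.05 0.1 (array([ 484.4, -137.1]), array([136.2,   3.5]), 68.2, 101) 0.09994780595234051
top card 0.1 0.12 (array([ 485. , -135.8]), array([132.9,   2.5]), 68.5, 37) 0.11959579568845774
top card 0.122 0.14 (array([ 485.9, -138.6]), array([138. ,   4.5]), 69.7, 142) 0.13373914134815693
scene rail 0.007 0.02 (array([461. , 191.1]), array([ 60.4, 122.1]), 86.0, 812) [0.4524 0.2017 0.0113]
scene rail 0.045 0.056 (array([462. , 193.7]), array([  7.3, 110.9]), 86.9, 124) [0.4546 0.1937 0.0
[... 283 characters left out ...]
) [0.4406 0.1848 0.0997]
scene card 0.009 0.02 (array([ 575.8, -184.8]), array([152.8, 291.5]), 62.6, 696) 0.019943005896687967
scene card 0.05 0.1 (array([ 483.8, -137.7]), array([142.2,   9.1]), 69.5, 807) 0.09997882488329186
scene card 0.1 0.12 (array([ 482.6, -137.5]), array([142.2,   8.3]), 69.8, 337) 0.11995126231283437
scene card 0.122 0.14 (array([ 484.2, -137.7]), array([139.4,   9. ]), 70.9, 160) 0.13090476086864433
timer (array([393. ,  31.7]), array([17.1, 67.3]), 17.6, 232) 0.06844876516923752
cup (array([655.1, 163.5]), array([62.5, 61.2]), 89.7, 638)
dish (array([657.3,  54.3]), array([84. , 82.9]), 2.1, 231)
benchz top 6.403438011411746e-05
benchz scene -0.0005541970516354162
```

View pics/rs.png

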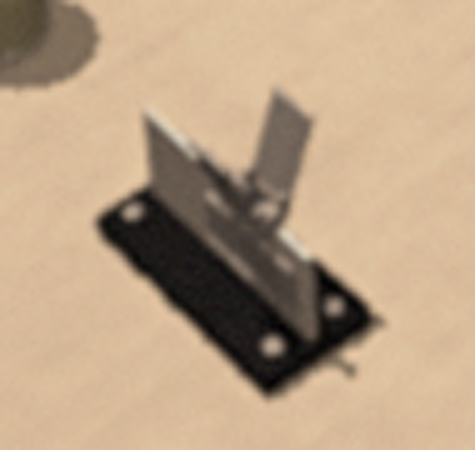

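The clip pin is at about (0.443, 0.191) and the rail yaw is about -3.7°. The card centre is at (0.485, -0.138) with its normal at about -20.4°. The broad jaw appears to be on the +y side, which I'll check from near. Moving over now.

>>> arm_command(steps=[0.5,-0.5,0,0,0,0,1,1,-1,0,0,0,0,1,1,-1,0,0,0,0,1])

```text
t: 0.52
tool_pos: [0.2656, -0.4439, 0.2444]
eef_rot: [0.989, 0.151, -0.0, -0.001]
force: [0.3, -0.9, 0.5]
finger_gap: 1.002
finger_force: 0.0
```

>>> arm_command(steps=[0.5,-0.5,0,0,0,0,1,1,-1,0,0,0,0,1,1,-1,0,0,0,0,1])

```text
t: 0.9
tool_pos: [0.3444, -0.2937, 0.2446]
eef_rot: [0.988, 0.151, -0.0, -0.0]
force: [1.0, -0.1, -0.3]
finger_gap: 1.003
finger_force: 0.0
```

>>> arm_command(steps=[0.5,-0.5,0,0,0,0,1,1,-1,0,0,0,0,1,1,-1,0,0,0,0,1])

```text
t: 1.27
tool_pos: [0.4233, -0.1434, 0.2447]
eef_rot: [0.988, 0.151, 0.0, -0.0]
force: [0.1, 0.3, -0.0]
finger_gap: 1.0
finger_force: 0.0
```

>>> arm_command(steps=[0.5,-0.5,0,0,0,0,1,1,-1,0,0,0,0,1,1,-1,0,0,0,0,1,1,-1,0,0,0,0,1])

```text
t: 1.78
tool_pos: [0.5024, 0.0071, 0.2445]
eef_rot: [0.988, 0.153, 0.0, -0.0]
force: [-0.1, 0.2, 0.3]
finger_gap: 0.999
finger_force: 0.0
```

```bash
python3 - <<'E'
from h import *
s=sensors.get_obs(); print(s['t'],s['tool_pos'],s['eef_rot'],s['joint_pos'])
S=np.load('scene0.npz');P=S['W'].reshape(-1,3)
a=np.deg2rad(-3.7);l=np.array([np.cos(a),np.sin(a)]);n=np.array([-l[1],l[0]])
q=P[:,:2]-[.443,.191]; L=q@l;N=q@n;z=P[:,2]
for x in np.arange(-.045,.08,.008):
    m=(abs(L-x)<.004)&(abs(N)<.03)&(z>.03)&(z<.055)
    if m.any(): print(round(x,3),m.sum(),np.median(N[m]).round(4))
E
```

```text
1.775 [0.50241586 0.0071368  0.24452034] [ 9.88254173e-01  1.52819034e-01  1.54895625e-04 -8.86433491e-05] [-9.61034413e-03  2.43341554e-01  1.89699328e+00  2.67479465e-04
  1.00098092e+00  1.25420134e+00]
-0.037 22 0.0018
-0.029 25 0.004
-0.021 28 0.0054
-0.013 19 0.0051
-0.005 16 0.0054
0.003 17 0.0054
0.011 19 0.0056
0.019 17 0.0053
0.027 13 0.0047
0.035 16 0.0021
0.043 18 0.0022
0.051 16 0.002
0.059 20 0.0023
0.067 15 0.0017
0.075 5 0.0011
```

>>> arm_command(steps=[0,-0.4,0,0,0,-0.06,1,0,-0.8,0,0,0,-0.12,1,0,-0.8,0,0,0,-0.18,1,0,-0.8,0,0,0,-0.24,1,0,-0.8,0,0,0,-0.3,1,0,-0.8,0,0,0,-0.36,1,0,-0.8,0,0,0,-0.42,1,0,-0.8,0,0,0,-0.44,1,0,-0.8,0,0,0,-0.44,1])

```text
t: 2.9
tool_pos: [0.4724, 0.0954, 0.2445]
eef_rot: [0.666, 0.746, -0.0, -0.0]
force: [-0.2, -0.8, -0.5]
finger_gap: 1.0
finger_force: 0.0
```

>>> arm_command(steps=[0.4,-0.08,0,0,0,-0.06,1,0.8,-0.16,0,0,0,-0.12,1,0.8,-0.16,0,0,0,-0.18,1,0.8,-0.16,0,0,0,-0.24,1,0.8,-0.16,0,0,0,-0.3,1,0.8,-0.16,0,0,0,-0.36,1,0.8,-0.16,0,0,0,-0.42,1,0.8,-0.16,0,0,0,-0.442,1,0.8,-0.16,0,0,0,-0.442,1])

```text
t: 4.03
tool_pos: [0.4426, 0.189, 0.2446]
eef_rot: [0.035, 0.999, -0.0, -0.0]
force: [-0.6, -0.6, 0.4]
finger_gap: 0.999
finger_force: 0.0
```

```bash
python3 - <<'E'
from h import *
s=sensors.get_obs(); print(s['t'],s['tool_pos'],s['eef_rot'],s['joint_pos'])
im,d,W=pts('wrist','pics/w1.png')
P=W.reshape(-1,3);z=P[:,2];near=(np.hypot(P[:,0]-.45,P[:,1]-.19)<.09)
for a,b in [(.007,.016),(.045,.056),(.056,.0625),(.068,.08),(.08,.09),(.09,.1),(.1,.115)]:
    m=near&(z>a)&(z<b)
    if m.sum()>5:
        r=cv2.minAreaRect((P[m,:2]*1000).astype(np.float32)); print(a,b,m.sum(),np.round(r[0],1),np.round(r[1],1),round(r[2],1),z[m].max())
E
```

```text
4.025 [0.44263208 0.18902135 0.24460321] [ 3.52593909e-02  9.99378176e-01 -1.21731234e-04 -1.51148456e-04] [ 3.78930209e-01  2.11584033e-01  1.93957786e+00 -1.21002129e-04
  9.90805477e-01 -1.12126638e+00]
0.007 0.016 3420 [460.9 189.7] [ 60.1 118.8] 85.7 0.015978456103545254
0.045 0.056 80 [438.2 191.3] [ 9.2 63.6] 86.2 0.055133155683789764
0.056 0.0625 233 [461.3 190.3] [109.3  12.9] 0.4 0.06247385119011193
0.068 0.08 517 [442.3 189.5] [26.  29.8] 81.8 0.07999632466895948
0.08 0.09 211 [442.3 190.4] [30.8 23.9] 85.8 0.089985989880614
0.09 0.1 229 [442.3 190.6] [37.6 23.6] 85.4 0.09997780474631748
0.1 0.115 296 [442.3 190.5] [45.  23.6] 85.9 0.10872903250778634
```

View pics/w1.png

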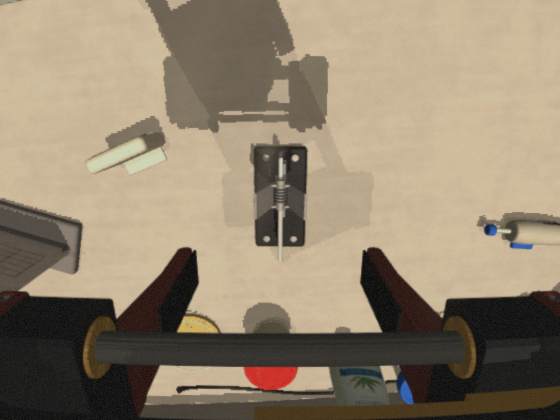

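Close up, the clip centre is at pixel (281,195), the tool is lined up with it, and nothing is in the way. Lowering now.

>>> arm_command(steps=[0,0.01,0.35,0,0,0,1,0,0.01,0.7,0,0,0,1,0,0.01,0.7,0,0,0,1])

```text
t: 4.45
tool_pos: [0.4409, 0.1898, 0.1585]
eef_rot: [0.035, 0.999, -0.001, -0.003]
force: [0.1, 0.2, -0.3]
finger_gap: 1.002
finger_force: 0.0
```

>>> arm_command(steps=[0,0,0.2,0,0,0,1,0,0,0.4,0,0,0,1,0,0,0.46,0,0,0,1,0,0,0.46,0,0,0,1])

```text
t: 4.95
tool_pos: [0.4434, 0.1909, 0.1063]
eef_rot: [0.034, 0.999, 0.0, 0.0]
force: [0.7, -0.8, 0.2]
finger_gap: 0.999
finger_force: 0.0
```

>>> arm_command(steps=[0,0,0,0,0,0,0,0,0,0,0,0,0,-0.2,0,0,0,0,0,0,-0.4,0,0,0,0,0,0,-0.7,0,0,0,0,0,0,-1,0,0,0,0,0,0,-1,0,0,0,0,0,0,-1,0,0,0,0,0,0,-1])

```text
t: 5.95
tool_pos: [0.444, 0.1906, 0.1068]
eef_rot: [0.034, 0.999, -0.0, 0.001]
force: [-1.3, -6.1, 16.8]
finger_gap: 0.189
finger_force: 30.0
```

The clip is fully squeezed, with a 16.6 mm gap and 30 N of grip. Lifting.

>>> arm_command(steps=[0,0,-0.1,0,0,0,-1,0,0,-0.3,0,0,0,-1,0,0,-0.6,0,0,0,-1,0,0,-1,0,0,0,-1,0,0,-1,0,0,0,-1])

```text
t: 6.58
tool_pos: [0.4447, 0.1916, 0.2289]
eef_rot: [0.034, 0.999, 0.001, 0.003]
force: [-0.6, 0.1, -1.0]
finger_gap: 0.188
finger_force: 29.9
```

>>> arm_command(steps=[0,0,-0.2,0,0,0,-1,0,0,-0.4,0,0,0,-1,0,0,-0.4,0,0,0,-1,0,0,-0.4,0,0,0,-1])

```text
t: 7.08
tool_pos: [0.4421, 0.1905, 0.2721]
eef_rot: [0.034, 0.999, -0.0, -0.001]
force: [-0.6, -0.0, -1.4]
finger_gap: 0.187
finger_force: 29.9
```

```bash
python3 - <<'E'
from h import *
s=sensors.get_obs(); print(s['t'],s['tool_pos'],s['eef_rot'],s['finger_gap'],s['finger_force'],s['force'])
im,d,W=pts('scene'); np.savez('s2.npz',W=W,im=im)
p=camera_params('scene'); V=np.array(p['view']);c=V[:3,:3]@(s['tool_pos']-[0,0,.04])+V[:3,3]
u,v=int(p['fx']*c[0]/c[2]+p['cx']),int(p['fy']*c[1]/c[2]+p['cy']);print(u,v)
cv2.imwrite('pics/s2.png',cv2.resize(im[max(v-60,0):v+60,max(u-70,0):u+70,::-1],None,fx=5,fy=5,interpolation=2))
P=W.reshape(-1,3);z=P[:,2]-s['tool_pos'][2];near=np.hypot(*(P[:,:2]-s['tool_pos'][:2]).T)<.06
for a in np.arange(-.09,-.02,.008):
    m=near&(z>a)&(z<a+.008)
    if m.sum()>5:
        r=cv2.minAreaRect(((P[m,:2]-s['tool_pos'][:2])*1000).astype(np.float32)); print(a.round(3),m.sum(),np.round(r[0],1),np.round(r[1],1),round(r[2],1))
E
```

```text
7.075 [0.44207181 0.19049727 0.27208049] [ 3.39444885e-02  9.99423197e-01 -3.88047359e-04 -9.45544120e-04] 0.1865239735969698 29.928749799728394 [-0.58266021 -0.04310105 -1.36650964]
257 201
-0.082 114 [-1.7  1.8] [39.2 57. ] 86.5
-0.074 107 [-1.8  2.6] [31.5 55.4] 87.5
-0.066 100 [-1.6  2.5] [27.1 55.6] 88.1
-0.058 78 [-1.1  3.6] [20.  57.2] 87.3
-0.05 50 [-3.2  2.2] [19.8 26.8] 86.7
-0.042 71 [-3.3  2.4] [17.5 26.5] 85.8
-0.034 36 [-5.6  2.2] [18.8 17.5] 88.7
-0.026 52 [-1.5  2.5] [33.5 23.1] 85.0
```

View pics/s2.png

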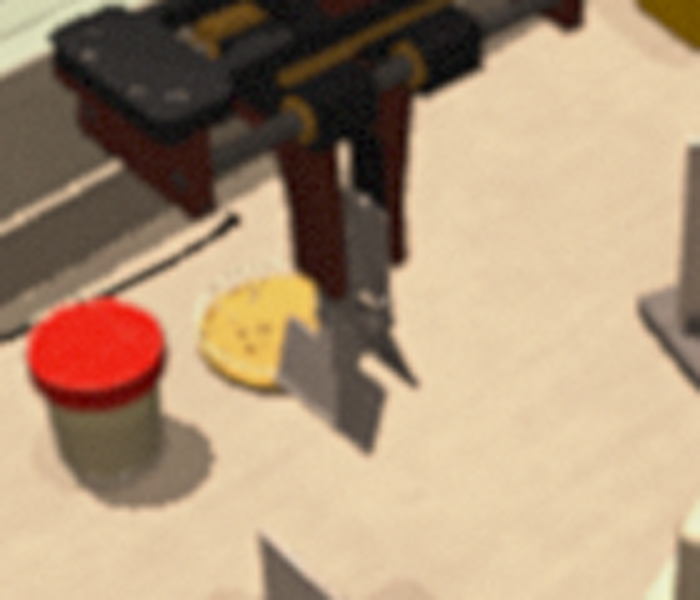

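The picture shows the clip upright in the fingers, jaws wide apart, with the broad plate on the +y side at crop (330,390). Carrying it to the card now, high up, with the turn on the last leg.

>>> arm_command(steps=[-0.13,-0.3,0,0,0,0,-1,-0.27,-0.7,0,0,0,0,-1,-0.27,-1,0,0,0,0,-1,-0.27,-1,0,0,0,0,-1])

```text
t: 7.62
tool_pos: [0.4662, 0.0671, 0.2722]
eef_rot: [0.036, 0.999, -0.0, -0.001]
force: [-0.3, 0.1, -0.5]
finger_gap: 0.189
finger_force: 29.9
```

>>> arm_command(steps=[-0.13,-0.4,0,0,0,0,-1,-0.27,-0.8,0,0,0,0,-1,-0.27,-1,0,0,0,0,-1])

```text
t: 8.0
tool_pos: [0.4919, -0.054, 0.2727]
eef_rot: [0.034, 0.999, 0.0, -0.0]
force: [-0.1, -0.7, -0.3]
finger_gap: 0.19
finger_force: 29.9
```

>>> arm_command(steps=[0,-0.2,0,0,0,0.05,-1,0,-0.4,0,0,0,0.1,-1,0,-0.6,0,0,0,0.15,-1,0,-0.7,0,0,0,0.2,-1,0,-0.7,0,0,0,0.25,-1,0,-0.7,0,0,0,0.3,-1,0,-0.7,0,0,0,0.35,-1,0,-0.7,0,0,0,0.4,-1,0,-0.7,0,0,0,0.45,-1,0,-0.7,0,0,0,0.5,-1,0,-0.7,0,0,0,0.55,-1,0,-0.7,0,0,0,0.592,-1,0,-0.7,0,0,0,0.592,-1,0,-0.7,0,0,0,0.592,-1])

```text
t: 9.75
tool_pos: [0.4855, -0.1363, 0.273]
eef_rot: [0.821, 0.572, -0.0, -0.0]
force: [0.4, 0.1, -0.2]
finger_gap: 0.194
finger_force: 29.9
```

```bash
cat > chk.py <<'E'
import sys
from h import *
s=sensors.get_obs(); t=s['tool_pos'];print(s['t'],t,s['eef_rot'],s['finger_gap'],s['finger_force'],s['force'])
q=s['eef_rot'];psi=2*np.arctan2(q[1],q[0]);print('psi',np.degrees(psi))
X=np.array([np.cos(psi),np.sin(psi)]);Y=np.array([np.sin(psi),-np.cos(psi)])
def R(A): r=cv2.minAreaRect((A*1000).astype(np.float32)); return np.round(r[0],1),np.round(r[1],1),round(r[2],1)
for n in ['scene','wrist','top']:
    im,d,W=pts(n,f'pics/{sys.argv[1]}_{n}.png');P=W.reshape(-1,3);q=P[:,:2]-t[:2];r=np.c_[q@X,q@Y];z=P[:,2]
    near=(abs(r[:,0])<.09)&(abs(r[:,1])<.03)
    m=near&(z>.123)&(z<.134)
    if m.sum()>8: print(n,'card edge n',m.sum(),'tool xy mm/angle',R(r[m]),'z',z[m].max())
    c=(np.hypot(*q.T)<.04)
    m=c&(z>.142)&(z<t[2]-.03)
    if m.sum()>8: print(n,'clip lowest',np.percentile(z[m],1)-t[2])
    for a in [-.082,-.074,-.066,-.058,-.05,-.042]:
        m=c&(z>t[2]+a)&(z<t[2]+a+.008)&(z>.138)
        if m.sum()>8: print('  ',a,m.sum(),R(r[m]))
E
python3 chk.py a
```

```text
9.75 [ 0.48552557 -0.13631283  0.27300819] [ 8.20518360e-01  5.71620027e-01 -1.93938895e-04 -3.58569587e-04] 0.19378679130841395 29.928792715072632 [ 0.39054173  0.05978798 -0.20126636]
psi 69.72655184737764
scene card edge n 146 tool xy mm/angle (array([-1.4, -1. ]), array([  8.3, 139.4]), 89.7) z 0.13192833303758764
scene clip lowest -0.08153049873812912
   -0.082 69 (array([ 9.8, -2.9]), array([45.4, 30.2]), 76.3)
   -0.074 63 (array([ 6.6, -4.4]), array([52.2, 31.5]), 9.8)
   -0.066 67 (array([ 2.8, -3.4]), array([55.4, 26.7]), 0.2)
   -0.058 53 (array([ 3.2, -3.2]), array([22.8, 53.6]), 89.4)
   -0.05 43 (array([ 4.2, -2. ]), array([21. , 23.3]), 84.6)
   -0.042 44 (array([ 5.4, -6.3]), array([26.4, 18.5]), 48.1)
wrist card edge n 472 tool xy mm/angle (array([-3.7,  0.8]), array([  3.6, 139.2]), 89.8) z 0.13179599600323627
wrist clip lowest -0.07931490013485412
   -0.082 388 (array([ 8.5, -0.9]), array([41.4, 39.5]), 0.2)
   -0.074 304 (array([ 9.5, -0.6]), array([39.6, 33.1]), 1.0)
   -0.066 307 (array([10.4, -1.2]), array([27.6, 36.7]), 89.0)
   -0.058 242 (array([12.3, -0.6]), array([33.1, 22. ]), 1.1)
   -0.05 209 (array([ 2.9, -0.8]), array([25.7, 20.6]), 0.8)
   -0.042 868 (array([1. , 0.8]), array([18.6, 30.2]), 80.1)
top card edge n 69 tool xy mm/angle (array([32.3,  1.3]), array([69.2,  4.4]), 0.6) z 0.13390469259777493
top clip lowest -0.08061878081743537
   -0.082 25 (array([18.9,  0.6]), array([23.9, 39.5]), 8.8)
   -0.074 15 (array([19.3,  0.4]), array([22.9, 32.1]), 11.0)
   -0.066 17 (array([20.2,  0.7]), array([20.4, 27.7]), 9.6)
   -0.058 15 (array([17.1,  2.8]), array([24.1, 11.1]), 49.6)
   -0.042 14 (array([15.4,  2.3]), array([7.6, 9. ]), 57.0)
```

View pics/a_wrist.png

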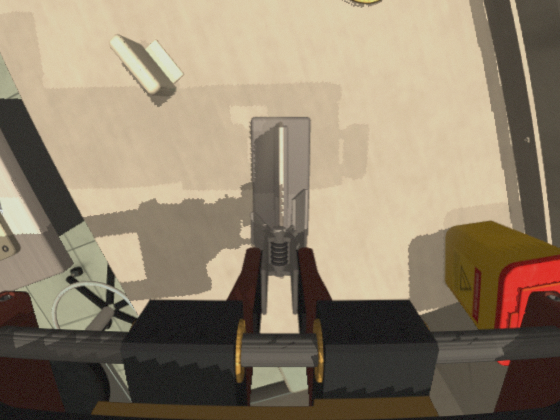

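The wrist picture shows the clip at about (280,245), straight over the card edge line (281, 130–220). The broad jaw is to the right, which is behind the card. A shift of about 1.5 mm in tool y and -4 mm in tool x is needed, so I'll make it while lowering part of the way.

>>> arm_command(steps=[-0.035,0.012,0,0,0,0,-1,-0.035,0.012,0.2,0,0,0,-1,-0.035,0.012,0.4,0,0,0,-1,-0.035,0.012,0.4,0,0,0,-1,-0.035,0.012,0.4,0,0,0,-1])

```text
t: 10.52
tool_pos: [0.4859, -0.1416, 0.2262]
eef_rot: [0.821, 0.57, 0.0, 0.0]
force: [-0.4, -0.6, -0.7]
finger_gap: 0.189
finger_force: 29.9
```

```bash
python3 chk.py b
```

```text
10.525 [ 0.48585764 -0.14162979  0.22618887] [8.21408218e-01 5.70340578e-01 2.46921668e-04 3.22447484e-04] 0.18896484278233022 29.92880791425705 [-0.41316863 -0.63384823 -0.69049333]
psi 69.54796391609847
scene card edge n 143 tool xy mm/angle (array([ 3.7, -3. ]), array([  7.4, 139.8]), 89.3) z 0.1318194694377095
scene clip lowest -0.08247690990045134
   -0.082 52 (array([ 8.6, -1. ]), array([47.6, 26.9]), 65.2)
   -0.074 60 (array([ 2.7, -3.9]), array([54.3, 32.2]), 4.1)
   -0.066 54 (array([ 3.3, -3.6]), array([56.5, 26. ]), 2.3)
   -0.058 55 (array([ 5.3, -3.3]), array([53.5, 21.3]), 2.7)
   -0.05 34 (array([ 5.6, -6. ]), array([27.5, 15. ]), 34.0)
   -0.042 39 (array([ 4.1, -2.6]), array([25.6, 17.1]), 5.3)
wrist card edge n 674 tool xy mm/angle (array([ 1. , -1.3]), array([  3.7, 139.4]), 89.5) z 0.13190213555137778
wrist clip lowest -0.07917564518333822
   -0.082 383 (array([ 9. , -0.3]), array([41.2, 39.4]), 1.5)
   -0.074 300 (array([ 9.5, -0.8]), array([39.8, 33.4]), 0.7)
   -0.066 307 (array([11. , -0.6]), array([36.6, 27.8]), 0.6)
   -0.058 248 (array([12.2, -0.4]), array([34.1, 21.9]), 0.8)
   -0.05 205 (array([ 3. , -0.5]), array([20.5, 25.8]), 89.5)
   -0.042 857 (array([ 1.1, -1.9]), array([30.3, 18.5]), 5.6)
top card edge n 64 tool xy mm/angle (array([39.4, -1. ]), array([64.2,  4.7]), 0.4) z 0.1335619885807119
top clip lowest -0.08081099360226102
   -0.082 20 (array([10.4,  4.5]), array([41.4, 22. ]), 66.9)
   -0.074 16 (array([18.7, -0.5]), array([22.5, 33. ]), 2.6)
   -0.066 12 (array([21. ,  1.8]), array([21.2, 25.6]), 14.9)
   -0.058 17 (array([16.6,  2.4]), array([24.5, 12. ]), 59.2)
   -0.042 11 (array([14.3,  2. ]), array([ 6.2, 12.4]), 36.1)
```

Aligned within 1 mm. Lowering gently over the card.

>>> arm_command(steps=[0,-0.006,0.05,0,0,0,-1,0,-0.006,0.1,0,0,0,-1,0,-0.006,0.15,0,0,0,-1,0,-0.006,0.2,0,0,0,-1,0,-0.006,0.25,0,0,0,-1,0,-0.006,0.27,0,0,0,-1,0,-0.006,0.27,0,0,0,-1,0,-0.006,0.27,0,0,0,-1,0,-0.006,0.27,0,0,0,-1])

```text
t: 11.8
tool_pos: [0.4849, -0.1411, 0.1933]
eef_rot: [0.821, 0.57, 0.0, 0.0]
force: [0.2, -0.4, -0.4]
finger_gap: 0.189
finger_force: 29.9
```

```bash
python3 chk.py c; python3 -c "
import cv2
a=cv2.imread('pics/c_wrist.png')[150:330,170:400];b=cv2.imread('pics/c_scene.png')[120:220,290:410]
cv2.imwrite('pics/c2.png',cv2.hconcat([cv2.resize(a,(400,313)),cv2.resize(b,(376,313))]))"
```

```text
11.8 [ 0.48485222 -0.1410924   0.19327537] [8.21399962e-01 5.70352575e-01 1.38832150e-04 1.54703491e-04] 0.18902659130391553 29.9287149310112 [ 0.23308866 -0.4370092  -0.3714474 ]
psi 69.54963276542135
scene card edge n 201 tool xy mm/angle (array([ 2.4, -3.3]), array([139. ,  29.2]), 2.9) z 0.1339417624887811
scene clip lowest -0.05089025617835824
   -0.058 28 (array([ 2.9, -3.4]), array([25.6, 19.3]), 2.3)
   -0.05 32 (array([ 5.2, -6.5]), array([27.7, 15.5]), 29.1)
   -0.042 37 (array([ 4.8, -4.6]), array([27.8, 16.1]), 39.4)
wrist card edge n 1385 tool xy mm/angle (array([ 1.2, -1.1]), array([139.2,  30.5]), 1.2) z 0.1339796701907133
wrist clip lowest -0.04968662353320663
   -0.058 98 (array([13.9, -0.9]), array([29.4, 19.9]), 0.8)
   -0.05 217 (array([ 2.9, -1. ]), array([25.8, 20.6]), 1.9)
   -0.042 858 (array([ 1. , -2.5]), array([30.4, 18.3]), 7.7)
top card edge n 73 tool xy mm/angle (array([38.8,  6.3]), array([61.8, 28.1]), 11.4) z 0.13331569177809538
top clip lowest -0.045251727969856104
   -0.042 12 (array([15.7,  3. ]), array([9. , 6.2]), 75.3)
```

View pics/c2.png

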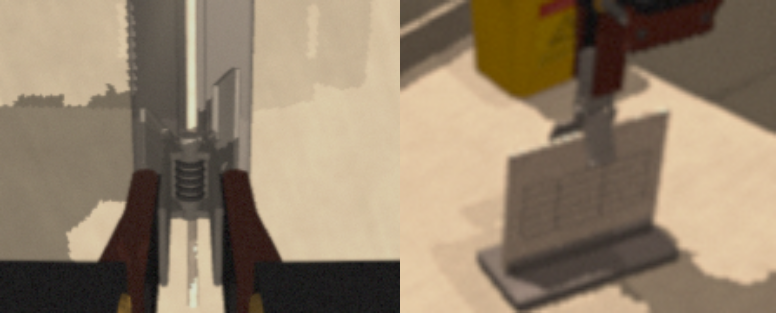

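The left crop shows the card edge (190,70) centred between the jaws. The broad jaw (225,95) is behind the card and the narrow one in front. The right crop shows the clip straddling the middle of the card. There is no contact force, so I'm handing in.

```bash
python3 -c "
from workcell import close_job
print(close_job())"
```

```text
the job is handed in; nothing more can be done
None
```

I handed the job in with the clip held fully squeezed and upright over the middle of the card. The broad jaw is behind the card, and the pin is about 22 mm above its edge. No contact force on the card showed; the hand-in gave no verdict.

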